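# Point out a stone join at the sorting table

## Task

Show the recorder where a find belongs: point down at the loose triangular stone fragment with the dark red vein, fingertips a few centimetres above its middle without touching it, and stay there for about two seconds; then point in the same way at the middle of the triangular gap in the stone panel for about two seconds. Then press the green button of the logger all the way down to save the join, let it come back up and move clear. Travel with the hand raised so that you never point down at another loose fragment, never touch any fragment or the panel, and leave everything else where it lies.

Things in the scene. Friction and masses are not known exactly. Their poses are not given: they have to be found in the camera images.
- veined_triangle: the fragment to point at: loose triangular slab of beige stone with one dark red vein across its top, 16 mm thick, outline corners at (-40,-28), (40,-24), (0,52) mm in its own x, y; lies flat on the table; origin under its centroid, z up
- veined_triangle_top (a point): middle of that fragment's top face (centroid), 16 mm above the table; z up
- panel: fixed square wooden tray, 240 x 240 mm, 26 mm high, filled level with its rim by beige stone slabs crossed by the same dark red vein, with one triangular gap in the middle, 16 mm deep; origin at the centre of its underside, z up
- gap (a point): middle of the panel's triangular gap, level with the top of the slabs, 26 mm above the table; the gap has the fragment's outline, 2 to 4 mm larger all round; z up
- log_button (a joint): travel of the green button: 0 up, 0.006 m fully down; sprung, about 1.2 N starts it and 4 N holds it fully down, it comes back by itself
- log_button_top (a point): centre of the top of the green button (30 mm across), which stands on a fixed grey logger box, 70 x 70 x 30 mm; the button's top is about 52 mm above the table when up; it is pressed straight down
- plain_triangle: another loose triangular fragment, pale, without a vein, not to be pointed at; 16 mm thick, outline corners at (-40,-28), (40,-24), (0,52) mm in its own x, y; origin under its middle
- veined_square: loose four-sided fragment with a dark red vein, about 72 x 70 mm, 16 mm thick, not to be pointed at; origin under its middle
- grey_fragment: loose five-sided grey fragment, about 76 x 76 mm, 16 mm thick, not to be pointed at; origin under its middle
- glue_bottle: loose bottle with an orange cap, 44 mm wide, 110 mm tall; origin at the centre of its underside
- dust_brush: loose brush lying flat, 200 mm long; origin at the middle of its underside
- resin_jar: loose jar with a steel lid, 60 mm wide, 70 mm tall; origin at the centre of its underside
- scale_block: loose yellow scale bar, 100 x 20 x 12 mm; origin at the centre of its underside
Things that resemble listed ones, but are neither listed nor needed, are in the scene too. What is shaped like the part that bears log_button but blue or pink is not meant.

How it is judged (in metres and radians):
On the way, in this order (a step that is already met when the one before it is completed fails the run):
1. the hand points down at the veined triangular fragment and stays for about 2 s: the grasp point within 25 mm of its middle seen from above and at most 90 mm above its top (horizontal distance between the grasp point and veined_triangle_top below 0.025 m and z of the grasp point in the frame of veined_triangle_top below 0.09 m), for 1.8 s.
2. the hand points down at the gap in the panel in the same way for about 2 s: within 25 mm of its middle and at most 90 mm above the slabs (horizontal distance between the grasp point and gap below 0.025 m and z of the grasp point in the frame of gap below 0.09 m), for 1.8 s.
3. the green button is pressed down (at least 4.5 of its 6 mm) (value of joint log_button above 0.0045 m), for 0.05 s.
At the end, for the whole second after the job is handed in: the button is up again (under 1.5 mm of travel), every fragment lies within 5 mm of where it was at the start, and the bottle, jar, brush and scale bar within 15 mm (value of joint log_button below 0.0015 m and distance of each of veined_triangle, plain_triangle, veined_square, grey_fragment from where it was at the start of the episode below 0.005 m and distance of each of glue_bottle, dust_brush, resin_jar, scale_block from where it was at the start of the episode below 0.015 m); the robot touches nothing.
It fails at once if a fragment or the panel is touched by the robot (over 0.5 N) (contact force between any of the fingers, the arm and veined_triangle above 0.5 N or contact force between any of the fingers, the arm and panel above 0.5 N or contact force between any of the fingers, the arm and plain_triangle above 0.5 N or contact force between any of the fingers, the arm and veined_square above 0.5 N or contact force between any of the fingers, the arm and grey_fragment above 0.5 N).
It fails at once if a fragment is shifted or lifted by more than 5 mm (distance of any of veined_triangle, plain_triangle, veined_square, grey_fragment from where it was at the start of the episode above 0.005 m).
It fails at once if the hand points down at another loose fragment (the grasp point within 25 mm of its middle seen from above and less than 90 mm above its top) ((horizontal distance between the grasp point and plain_triangle below 0.025 m and z of the grasp point in the frame of plain_triangle below 0.106 m) or (horizontal distance between the grasp point and veined_square below 0.025 m and z of the grasp point in the frame of veined_square below 0.106 m) or (horizontal distance between the grasp point and grey_fragment below 0.025 m and z of the grasp point in the frame of grey_fragment below 0.106 m)).
It fails at once if the bottle, jar, brush or scale bar is moved by more than 15 mm (distance of any of glue_bottle, dust_brush, resin_jar, scale_block from where it was at the start of the episode above 0.015 m).
It also fails if it takes over 51 s, if anything falls off the work surface, if the arm or the gripper's body presses on something with over 40 N, if the wrist force passes 120 N, or if a joint passes its speed limit or range.

## Robot

A 6-joint arm with a two-finger parallel gripper is mounted at the origin on the work surface. World frame = base frame: x ahead of the robot, y to its left, z up, the work surface at z = 0. Lengths are in mm, angles in degrees, forces in N, time in s.
With the tool pointing down it reaches from about 350 to 850 mm from the base axis. Payload 8.1 kg.
Tool frame: the origin (TCP) lies midway between the tips of the shut fingers; the grasp point (between the pads) lies 19 mm behind it (env.grasp_offset is the distance from the TCP to the grasp point, in mm); z points along the fingers, y is the line along which they close (so a half turn about z gives the same grasp; the last joint's range is limited). The gripper opens to 85 mm and grips with 20 to 120 N. Pads are 22 mm wide; open, the fingers measure 114 mm over their backs; the gripper's body (76 mm by 85 mm) begins 54 mm behind the grasp point. The pads swing forward as they close: fully open they stand 13 mm farther back than shut.
Start: joints at [-4.893, 7.471, 85.268, -0, 87.261, -4.893], TCP at [600.004, 0.022, 192.992] pointing down, gripper open.
Joint ranges: [-169.43, 169.43], [-51.17, 129.36], [1.28, 143.12], [-76.62, 256.62], [0, 156.53], [-152.29, 152.29]. Speed limits (degrees/s): [136.94, 136.94, 159.86, 180, 180, 180].

## Interface

Orientations are given as [roll, pitch, yaw] about the fixed x, y, z axes, in that order (R = Rz(yaw) Ry(pitch) Rx(roll)).
In Python, from workcell import env, let_go, gripper_close, planner, viewer, workorder, look_for, silhouettes gives the robot as it stands. Calls block until the motion is done:
- env.move_to(position, orientation): joint-space move of the TCP to a pose.
- env.move_straight(position, v=150, rotation=None, contact_N=None): straight line of the TCP; rotation=None keeps the orientation; v is the mean speed in mm/s. With contact_N (N) it stops when the force on the tool has changed by that much, and returns True; else False.
- env.goto_joints(angles): joint-space move.
- let_go() and gripper_close(force=None): open the fingers fully, or close them until they stop; force is the grip in N (None keeps the last).
- env.dwell(seconds).
- planner.solve_ik(position, orientation): joint angles nearest the present ones, or None.
- env.read_state(): the state.
- viewer.capture(name): name is "scene" or "side" or "wrist"; returns (picture, depth): 480x640x3 uint8, red, green, blue; 480x640 float32, mm along the optical axis (not along the pixel's ray), 0 where there is no reading.
- viewer.calibration(name): a dict with "fx", "fy", "cx", "cy" (pixels), "R" (3x3) and "t" (3): a world point X has camera coordinates R X + t. Camera axes: x right, y down, z forward; pixel columns grow to the right and rows downward; lengths in mm; the calibration is good to about 2 mm. A picture is of the moment at which its call begins: read the wrist's pose just before it. calibration takes no time and is no camera call; for the wrist camera it gives the pose at the moment of the call.
A pose or a line that the arm cannot do raises env.IKError and nothing moves.
- workorder.finish_job(): hands the job in; it is judged then, once.
Trained networks look in the newest picture that a camera, given by its name, has taken for a name from the list of things; names that differ only in an ending like _2 or _b are one class to them, and where a whole thing is asked for, a point or a joint stands for the part that bears it (a point fixed in the world has none). Each returns a list of dicts, best first, with "score" (0 to 1); they miss things now and then, are a little off and sometimes report something else, mostly with a low value. They report only what shows in the picture. A call takes as long as a camera call. They do not tell look-alikes from the thing itself.
- look_for(query, camera): "uv" ([column, row] in pixels, amid what is visible of it).
- silhouettes(query, camera): "region" (480x640 bool, what is visible of it) and "uv" ([column, row] in pixels, amid what is visible of it).
The state is a dict: "clock": time; "q": joint angles; "dq": joint speeds; "joint_torque": joint torques, N m; "ee_pos": TCP position; "eef_rot": TCP orientation; "wrist_force": force on the tool from outside, world axes, zero at the start; "ft_torque": the same for the moment, N m; "finger_gap": opening from 0.0 (shut) to 1.0 (fully open); "finger_force": force on a finger pad.
Only numpy, scipy, OpenCV 4.12 (cv2) and the standard library are available. Lean on these libraries where they do the work, as an engineer would, in place of code of your own. Each camera call takes 0.05 s, during which the arm holds its last target. There are 200 camera calls.

## Working session

There is one attempt and no reset: what is moved stays moved. The work goes in short steps, each a Python script; the robot and the scene stay as the last script left them, time stands still between calls to the robot, and variables do not carry over. Pictures are saved under pics/ and viewed, at most 10 in all, crops included, and the job is handed in when it is done.

```bash
mkdir -p pics; cat > h.py <<'E'
import numpy as np, cv2
from workcell import env, let_go, gripper_close, planner, viewer, workorder, look_for, silhouettes
def world(c,uv,d):
    p=np.array([(uv[0]-c["cx"])/c["fx"]*d,(uv[1]-c["cy"])/c["fy"]*d,d]); return np.array(c["R"]).T@(p-np.array(c["t"]))
def onz(c,uv,z):
    a=world(c,uv,100.);b=world(c,uv,1000.); return a+(b-a)*(z-a[2])/(b[2]-a[2])
E
python3 - <<'E'
from h import *
for cam in ("scene","side"):
    im,d=viewer.capture(cam); c=viewer.calibration(cam)
    cv2.imwrite(f"pics/{cam}0.png",im[:,:,::-1])
    for n in ("veined_triangle","panel","log_button","veined_square","grey_fragment","glue_bottle","resin_jar","dust_brush","scale_block"):
        for s in silhouettes(n,cam)[:5]:
            if s["score"]<.3: continue
            r=s["region"]&(d>0); v,u=np.nonzero(r)
            P=world(c,(np.median(u),np.median(v)),np.median(d[r]))
            print(cam,n,round(s["score"],2),np.round(s["uv"]),P.round(), r.sum())
E
```

```text
scene veined_triangle 0.75 [342. 198.] [426. 259.  16.] 264
scene panel 0.69 [343. 199.] [426. 259.  16.] 259
scene panel 0.58 [296. 321.] [ 585. -256.   26.] 7703
scene log_button 0.53 [269. 231.] [338. -29.  52.] 70
scene log_button 0.52 [370. 269.] [673. -24.  52.] 86
scene veined_square 0.63 [395. 198.] [571. 331.  17.] 394
scene grey_fragment 0.92 [377. 225.] [586. 175.  16.] 412
scene grey_fragment 0.59 [315. 233.] [447.  76.  15.] 364
scene glue_bottle 0.62 [440. 233.] [768. 205.  57.] 444
scene resin_jar 0.87 [420. 268.] [778.  57.  48.] 634
scene dust_brush 0.73 [196. 359.] [ 446. -476.   19.] 850
scene scale_block 0.71 [441. 189.] [664. 444.  12.] 193
side veined_triangle 0.89 [329. 361.] [413. 272.  15.] 934
side panel 0.74 [336. 179.] [ 556. -207.   25.] 6117
side log_button 0.69 [439. 209.] [ 289. -176.   51.] 124
side log_button 0.66 [398. 310.] [310. 134.  51.] 170
side log_button 0.49 [264. 216.] [669. -14.  51.] 111
side log_button 0.43 [407. 252.] [333. -18.  52.] 114
side veined_square 0.83 [240. 371.] [562. 345.  16.] 1359
side grey_fragment 0.73 [326. 360.] [415. 273.  15.] 944
side grey_fragment 0.58 [264. 303.] [580. 190.  15.] 978
side glue_bottle 0.74 [175. 281.] [752. 234.  63.] 724
side resin_jar 0.61 [210. 233.] [764.  86.  50.] 850
side dust_brush 0.61 [412. 132.] [ 433. -470.   15.] 709
side scale_block 0.92 [172. 400.] [651. 445.  12.] 524
```

View pics/scene0.png

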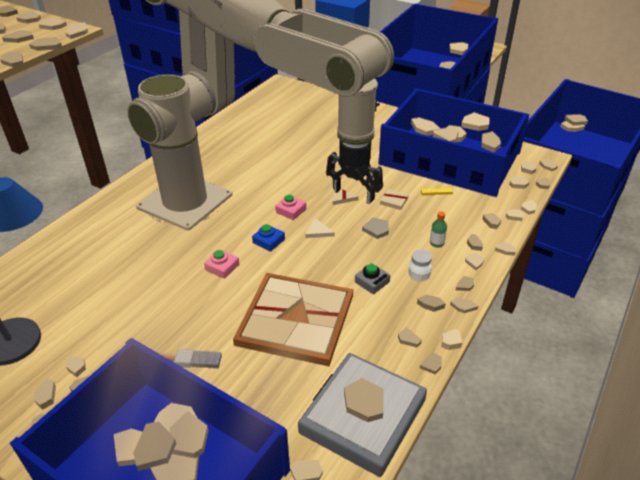

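View pics/side0.png

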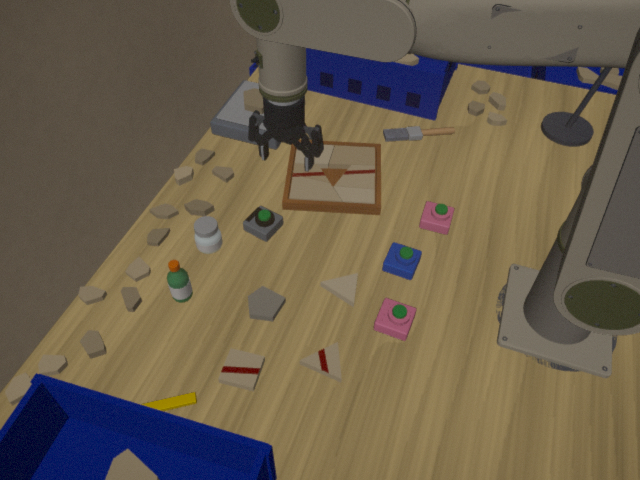

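Both views show one loose triangle with a vein (scene (343,197), side (326,361)). The similar pieces are the plain triangle at side (343,287), the veined four-sided piece at (241,370) and the grey one at (266,303). The grey box with the green button is at side (264,217) and scene (370,270). The pink ones at side (438,216) and (396,317) and the blue one at (403,260) are look-alikes. I'll go high and confirm with the wrist camera.

```bash
python3 - <<'E'
from h import *
s=env.read_state(); rot=s["eef_rot"]; print(rot,s["clock"],env.grasp_offset)
gripper_close()
env.move_straight([600,0,300],v=250)
c=viewer.calibration("wrist"); print("cam rel tcp",(-np.array(c["R"]).T@c["t"]).round()-np.array(env.read_state()["ee_pos"]).round(), np.array(c["R"])[2].round(2))
env.move_to([440,230,300],rot)
c=viewer.calibration("wrist"); im,d=viewer.capture("wrist")
np.savez("w1.npz",d=d,**c); cv2.imwrite("pics/w1.png",im[:,:,::-1])
for n in ("veined_triangle","plain_triangle"):
  for q in silhouettes(n,"wrist")[:3]:
    r=q["region"].astype(np.uint8); a,t=cv2.minEnclosingTriangle(np.argwhere(r)[:,::-1].astype(np.float32).reshape(-1,1,2))
    m=cv2.moments(r,True); uv=(m["m10"]/m["m00"],m["m01"]/m["m00"])
    rr=(r>0)&(d>0)
    print(n,round(q["score"],2),np.round(uv),onz(c,uv,16).round(1),"depth z",world(c,uv,np.median(d[rr])).round(1),r.sum())
print(env.read_state()["clock"],env.read_state()["ee_pos"])
E
```

```text
[ 1.79998412e+02 -1.98446813e-05  8.99997988e+01] 1.0 18.700000000000003
cam rel tcp [  0.  83. 180.] [ 0.   -0.32 -0.95]
veined_triangle 0.88 [306. 155.] [417.  268.4  16. ] depth z [417.  268.4  16. ] 2453
plain_triangle 0.78 [328. 288.] [442.7  96.6  16. ] depth z [442.7  95.7  14.1] 1587
3.575 [440.78966003 229.02957737 299.71405388]
```

View pics/w1.png

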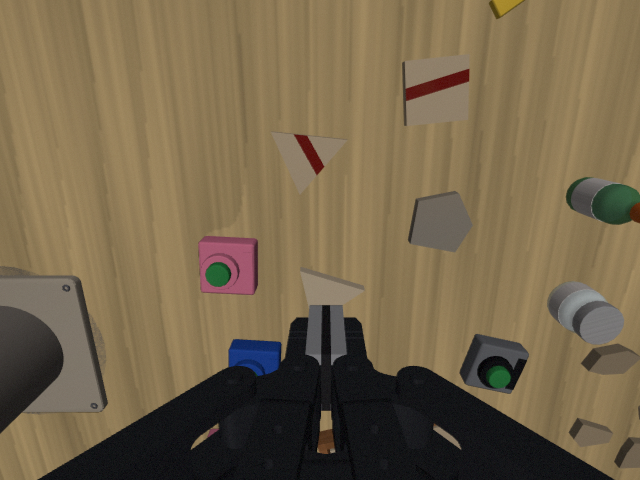

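The wrist picture shows the only veined triangle at (306,155), which puts it at about (417,268). The veined four-sided piece is at (437,90), the grey one at (441,221) and the plain triangle at (330,287). The depth reading gives its top at 16 mm, and the side view gave 15. This view is clear enough to serve as the confirmation, so I'll point now.

```bash
python3 - <<'E'
from h import *
rot=[180,0,90]
env.move_straight([417,268.4,250],v=200)
env.move_straight([417,268.4,58],v=120)
env.dwell(2.3); print(env.read_state()["ee_pos"],env.read_state()["wrist_force"])
env.move_straight([417,268.4,300],v=200)
env.move_to([580,-290,300],rot)
env.dwell(0.2)
c=viewer.calibration("wrist"); im,d=viewer.capture("wrist")
np.savez("w2.npz",d=d,**c); cv2.imwrite("pics/w2.png",im[:,:,::-1])
for n in ("panel","log_button"):
  for q in silhouettes(n,"wrist")[:3]:
    r=q["region"]; print(n,round(q["score"],2),np.round(q["uv"]),r.sum(),world(c,q["uv"],d[int(q["uv"][1]),int(q["uv"][0])]).round(1))
# gap: pixels about 10 mm above table inside panel
v,u=np.mgrid[:480,:640]
R=np.array(c["R"]);p=np.stack([(u-c["cx"])/c["fx"]*d,(v-c["cy"])/c["fy"]*d,d],-1)-np.array(c["t"]); W=p@R
m=((W[...,2]>4)&(W[...,2]<17)&(abs(W[...,0]-580)<80)&(abs(W[...,1]+245)<80)).astype(np.uint8)
m=cv2.morphologyEx(m,cv2.MORPH_OPEN,np.ones((3,3)))
k,l,st,ce=cv2.connectedComponentsWithStats(m)
for i in range(1,k):
  if st[i,4]>100: print("gap",st[i],ce[i].round(),np.median(W[l==i],0).round(1),W[l==i].mean(0).round(1), onz(c,ce[i],26).round(1))
print(env.read_state()["clock"],env.read_state()["ee_pos"])
E
```

```text
[416.98946154 268.36767685  57.99642373] [-0.24458593 -0.4468785  -0.55192773]
panel 0.88 [324. 133.] 46144 [ 578.1 -226.    10.5]
log_button 0.9 [46. 93.] 781 [ 291.9 -184.7   52.9]
gap [ 293   97   68   84 2887] [320. 144.] [ 571.  -241.6    9.6] [ 573.7 -238.9    9.7] [ 573.9 -237.5   26. ]
11.9083 [ 580.16026755 -289.60165673  300.10585325]
```

View pics/w2.png

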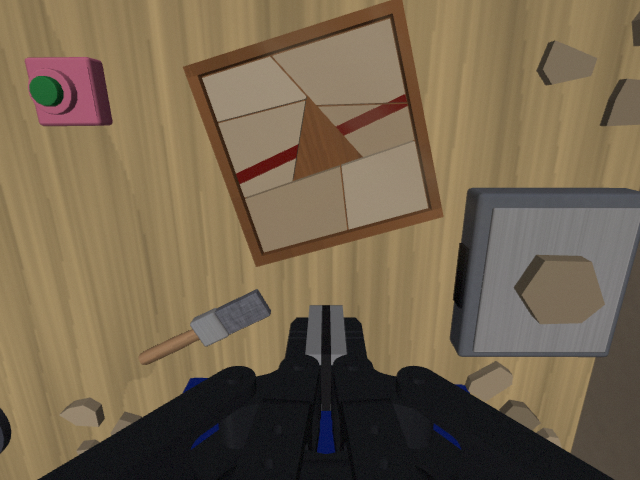

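The wrist picture shows the triangular gap with corners at (309,97), (362,157) and (293,181), so its centre is about (321,145), or (574,-238). Next I'll point there and then look at the grey logger.

```bash
python3 - <<'E'
from h import *
rot=[180,0,90]
env.move_straight([574,-238,250],v=200)
env.move_straight([574,-238,70],v=120)
env.dwell(2.3); print(env.read_state()["ee_pos"])
env.move_straight([574,-238,250],v=200)
env.move_to([672,-62,250],rot); env.dwell(.2)
c=viewer.calibration("wrist"); im,d=viewer.capture("wrist")
cv2.imwrite("pics/w3.png",im[:,:,::-1])
v,u=np.mgrid[:480,:640]
W=(np.stack([(u-c["cx"])/c["fx"]*d,(v-c["cy"])/c["fy"]*d,d],-1)-np.array(c["t"]))@np.array(c["R"])
hsv=cv2.cvtColor(im,cv2.COLOR_RGB2HSV)
m=(cv2.inRange(hsv,(45,120,40),(85,255,255))>0)&(abs(W[...,0]-672)<60)&(abs(W[...,1]+20)<60)&(W[...,2]>48)
print("green",m.sum(),W[m].mean(0).round(1),W[m].min(0).round(1),W[m].max(0).round(1),np.argwhere(m).mean(0)[::-1].round())
for q in silhouettes("log_button","wrist")[:3]: print(round(q["score"],2),np.round(q["uv"]),world(c,q["uv"],d[int(q["uv"][1]),int(q["uv"][0])]).round(1))
print(env.read_state()["clock"])
E
```

```text
[ 573.98717946 -237.98947053   69.98346527]
green 736 [670.2 -18.3  53.5] [656.3 -33.6  48.2] [684.3  18.6 430.7] [324. 156.]
0.84 [326. 155.] [671.7 -17.   51.2]
18.5417
```

View pics/w3.png

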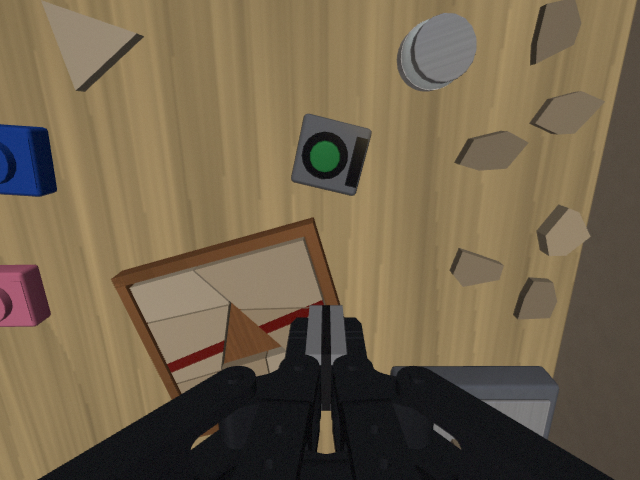

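The picture shows the green button on the grey box at (325,156), about (670.5,-18.5), with its top at about 52 mm. Jar, panel and fragments are well clear of the fingers, so I'll press.

```bash
python3 - <<'E'
from h import *
x,y=670.5,-18.5
env.move_straight([x,y,120],v=150)
env.move_straight([x,y,60],v=80)
f0=np.array(env.read_state()["wrist_force"])[2]
h=env.move_straight([x,y,40],v=15,contact_N=9)
s=env.read_state(); print(h,s["ee_pos"],s["wrist_force"][2]-f0)
env.dwell(.3); s=env.read_state(); print(s["ee_pos"],s["wrist_force"][2]-f0)
env.move_straight([x,y,200],v=120); env.dwell(.3)
c=viewer.calibration("wrist"); print(env.read_state()["clock"],env.read_state()["wrist_force"])
E
```

```text
False [670.61941995 -18.49621706  40.19836729] -0.4931617186568097
[670.52577113 -18.47421304  40.02666167] -1.1003088519048707
24.075 [-0.66182004  0.2457266   0.50195445]
```

No contact force was felt at z = 40, which doesn't fit a button top at 52. I'll check the gripper state and look from outside.

```bash
python3 - <<'E'
from h import *
s=env.read_state(); print(s["finger_gap"],s["ee_pos"],s["eef_rot"])
env.move_straight([670.5,-18.5,75],v=150)
out=[]
for cam in("scene","side"):
    im,d=viewer.capture(cam); c=viewer.calibration(cam)
    p=np.array(c["R"])@[670.5,-18.5,65]+c["t"]; u,v=int(c["fx"]*p[0]/p[2]+c["cx"]),int(c["fy"]*p[1]/p[2]+c["cy"])
    print(cam,u,v); k=im[v-45:v+45,u-45:u+45]; out.append(cv2.resize(k,(390,390),interpolation=cv2.INTER_CUBIC))
cv2.imwrite("pics/b.png",np.hstack(out)[:,:,::-1]); print(env.read_state()["clock"])
E
```

```text
0.0003972090832434551 [670.34276983 -18.45901186 199.59252443] [-1.79965697e+02 -4.03037699e-03  9.00028724e+01]
scene 371 263
side 263 209
25.1583
```

View pics/b.png

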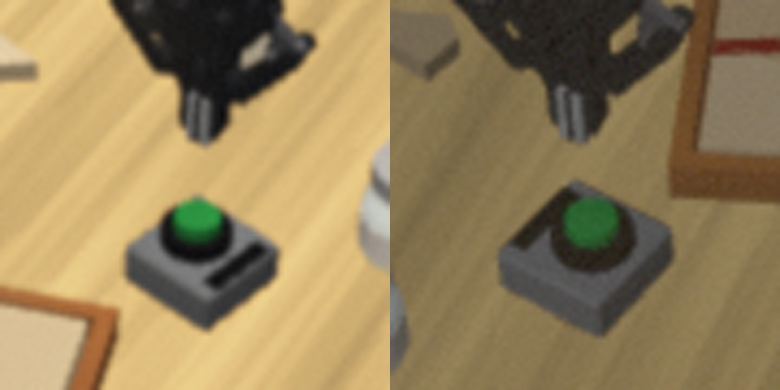

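The fingertips look higher than the reported TCP height of 75 mm. I'll measure the actual tip height from depth.

```bash
python3 - <<'E'
from h import *
v,u=np.mgrid[:480,:640]
s=env.read_state(); print(s["ee_pos"])
for cam in("scene","side"):
    im,d=viewer.capture(cam); c=viewer.calibration(cam)
    W=(np.stack([(u-c["cx"])/c["fx"]*d,(v-c["cy"])/c["fy"]*d,d],-1)-np.array(c["t"]))@np.array(c["R"])
    near=(abs(W[...,0]-670)<60)&(abs(W[...,1]+18)<60)&(d>0)
    m=near&(W[...,2]>60)&(W[...,2]<200)
    zs=np.sort(W[m][:,2]); t=m&(W[...,2]<zs[0]+12); print(cam,"tip z",zs[:8].round(1),W[t].mean(0).round(1))
    b=near&(W[...,2]>47)&(W[...,2]<58); print(" button",W[b].mean(0).round(1),b.sum())
    for z in(75,85,95): 
        p=np.array(c["R"])@[670.5,-18.5,z]+c["t"]; print("  z",z,(c["fx"]*p[0]/p[2]+c["cx"]).round(1),(c["fy"]*p[1]/p[2]+c["cy"]).round(1))
c=viewer.calibration("wrist"); print((-np.array(c["R"]).T@c["t"]).round(1)-s["ee_pos"])
E
```

```text
[671.76350514 -18.61904933  76.91168414]
scene tip z [119.1 120.  120.8 122.4 122.4 122.8 123.  123. ] [672.9 -26.3 125.2]
 button [671.9 -22.6  52.1] 83
  z 75 371.6 260.9
  z 85 371.7 258.0
  z 95 371.9 255.2
side tip z [114.  115.2 119.5 120.  120.1 120.4 120.9 121.2] [669.7  -8.5 121.7]
 button [669.5 -14.   51.5] 111
  z 75 263.6 206.2
  z 85 263.3 203.1
  z 95 263.0 200.0
[ -0.66350514  82.61904933 180.08831586]
```

```bash
python3 - <<'E'
from h import *
v,u=np.mgrid[:480,:640]
env.dwell(.5); s=env.read_state(); print(s["ee_pos"],s["clock"],s["wrist_force"])
out=[]
for cam in("scene","side","wrist"):
    c=viewer.calibration(cam); im,d=viewer.capture(cam)
    W=(np.stack([(u-c["cx"])/c["fx"]*d,(v-c["cy"])/c["fy"]*d,d],-1)-np.array(c["t"]))@np.array(c["R"])
    near=(abs(W[...,0]-670)<60)&(abs(W[...,1]+18)<60)&(d>0)
    m=near&(W[...,2]>56)&(W[...,2]<200)
    zs=np.sort(W[m][:,2]); t=m&(W[...,2]<zs[0]+12); print(cam,"tip z",zs[:100:12].round(1),W[t].mean(0).round(1))
    for z in (60,75,110):
        p=np.array(c["R"])@[670.5,-18.5,z]+c["t"]; print("  z",z,(c["fx"]*p[0]/p[2]+c["cx"]).round(1),(c["fy"]*p[1]/p[2]+c["cy"]).round(1),p[2].round())
    if cam=="wrist": print([(r,d[r,325].round(),d[r,312].round(),W[r,312].round()) for r in range(220,340,15)])
    a,b=(325,280) if cam=="wrist" else (int(c["fx"]*p[0]/p[2]+c["cx"]),int(c["fy"]*p[1]/p[2]+c["cy"]))
    w=90 if cam=="wrist" else 40
    out.append(cv2.resize(im[b-w:b+w,a-w:a+w],(260,260),interpolation=cv2.INTER_CUBIC))
cv2.imwrite("pics/b2.png",np.hstack(out)[:,:,::-1])
E
```

```text
[670.43260566 -18.4868339   74.92428249] 25.7583 [-0.02252011 -0.71521836  0.6029093 ]
scene tip z [ 56.1 120.1 125.3 128.7 132.4 134.8 137.6 142.2 145.4] [671.4 -24.4  56.8]
  z 60 371.3 265.1 1606.0
  z 75 371.6 260.9 1596.0
  z 110 372.2 250.8 1573.0
side tip z [ 56.5 119.3 124.3 126.8 129.9 132.6 135.3 137.1 140.5] [667.9  -8.7  57.6]
  z 60 264.0 210.7 1284.0
  z 75 263.6 206.2 1273.0
  z 110 262.5 195.3 1247.0
wrist tip z [115.2 116.2 116.5 117.3 117.7 117.9 118.2 118.4 118.8] [670.3  -9.1 122.6]
  z 60 326.0 275.0 212.0
  z 75 326.0 286.5 197.0
  z 110 326.0 321.0 164.0
[(220, np.float32(231.0), np.float32(234.0), array([662.,   4.,  29.])), (235, np.float32(223.0), np.float32(224.0), array([662.,  -1.,  41.])), (250, np.float32(217.0), np.float32(217.0), array([663.,  -7.,  50.])), (265, np.float32(219.0), np.float32(218.0), array([663., -16.,  52.])), (280, np.float32(221.0), np.float32(221.0), array([662., -25.,  52.])), (295, np.float32(236.0), np.float32(248.0), array([661., -45.,  31.])), (310, np.float32(151.0), np.float32(151.0), array([665.,  -8., 120.])), (325, np.float32(139.0), np.float32(139.0), array([665.,  -7., 133.]))]
```

View pics/b2.png

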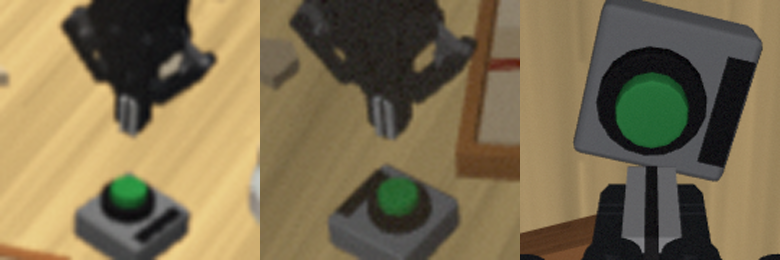

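All three cameras put the real fingertips at about z = 115 while the reported TCP is 75. The real tips are therefore about 40 mm short of the reported TCP, which also explains the missed press. My two pointings were then really about 100 mm above the tops, which may be over the 90 mm limit. At 25.8 s there is time to redo all three steps with that 40 mm correction.

```bash
python3 - <<'E'
from h import *
rot=[180,0,90]; OFF=40   # true tip z = reported z + OFF
def point(x,y,top):
    env.move_to([x,y,150],rot)
    env.move_straight([x,y,top+36-OFF],v=130)
    env.dwell(2.15); s=env.read_state(); print(s["ee_pos"],s["wrist_force"],s["clock"])
    env.move_straight([x,y,150],v=220)
env.move_straight([670.5,-18.5,150],v=200)
point(417,268.4,16)
point(574,-238,26)
x,y=670.5,-18.5
env.move_to([x,y,110],rot)
env.move_straight([x,y,24],v=110)
f0=env.read_state()["wrist_force"][2]
h=env.move_straight([x,y,-2],v=20,contact_N=9)
s=env.read_state(); print(h,s["ee_pos"],s["wrist_force"][2]-f0,s["clock"])
E
```

```text
[416.98261345 268.38932009  11.97235107] [ 0.0209637  -0.85759166 -0.61058207] 31.2167
[ 573.99189536 -237.99362542   22.01342379] [-0.36665837  0.32290869  0.36941074] 37.1917
True [670.60390862 -18.50746983   7.77442977] 5.7113923564793945 40.6667
```

```bash
python3 - <<'E'
from h import *
x,y=670.5,-18.5
z=env.read_state()["ee_pos"][2]
h=env.move_straight([x,y,z-4],v=15,contact_N=12)
env.dwell(.15); s=env.read_state(); print(h,s["ee_pos"],s["wrist_force"],s["clock"])
im,d=viewer.capture("side"); c=viewer.calibration("side")
p=np.array(c["R"])@[x,y,60]+c["t"];a,b=int(c["fx"]*p[0]/p[2]+c["cx"]),int(c["fy"]*p[1]/p[2]+c["cy"])
env.move_straight([x,y,110],v=120); env.dwell(.3)
im2,_=viewer.capture("side")
cv2.imwrite("pics/b3.png",np.hstack([cv2.resize(i[b-35:b+35,a-35:a+35],(350,350),interpolation=cv2.INTER_CUBIC) for i in(im,im2)])[:,:,::-1]); s=env.read_state(); print(s["clock"],s["wrist_force"])
E
```

```text
True [670.70318826 -18.47300714   7.73809601] [-4.27553999 -0.00854625  7.99234845] 41.025
42.4333 [ 0.17400063  0.69369405 -0.45461609]
```

View pics/b3.png

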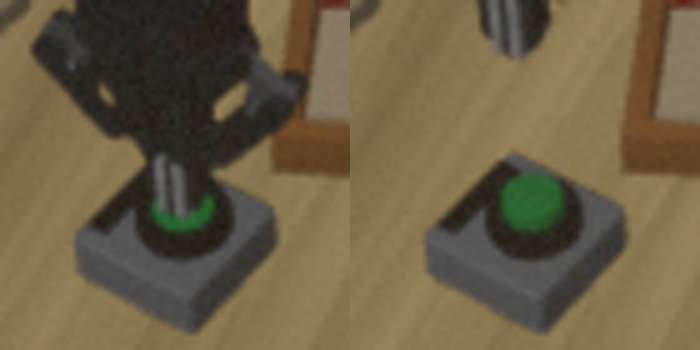

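The left crop shows the fingertips centred on the button at the hard stop, with 8 N on the tool. The right crop shows the button back up and the hand clear.

```bash
python3 -c "
from h import *
print(workorder.finish_job())"
```

```text
the job is handed in; nothing more can be done
None
```

I handed the job in at about 42 s: I pointed at the veined triangle and then the gap for about 2 s each, and pressed the green button to its stop and saw it come back up; no verdict came back, and I redid both pointings before that press because the real fingertips sat about 40 mm higher than the reported position.

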